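# Lay the collet case and the file box down on their mats beside the lathe

## Robot

A 7-joint arm with a two-finger parallel gripper is mounted at the origin on the work surface. World frame = base frame: x ahead of the robot, y to its left, z up, the work surface at z = 0. Lengths are in m, angles in degrees, forces in N, time in s.
With the tool pointing down it reaches from about 0.425 to 0.875 m from the base axis. Payload 4.7 kg.
Tool frame: the origin (TCP) lies on the centre line of the jaws, within the pads' length; the fingertips stand 8 mm ahead of it and the grasp point (between the pads) lies 11 mm behind it; z points along the fingers, x is the direction in which the jaws open and shut, and the axes are right-handed (so a half turn about z gives the same grasp; the last joint's range is limited). The gripper opens to 87 mm and grips with 3 to 60 N. Pads are 19 mm wide; open, the fingers measure 117 mm over their backs; the gripper's body (75 mm by 190 mm) begins 51 mm behind the grasp point.
Start: joints at [67.386, 18.392, -4.016, 83.108, 1.295, 78.541, -3.26], TCP at [0.258, -0.596, 0.231] pointing down, gripper open.
Joint ranges: [-163.93, 163.93], [-17.29, 119.83], [-79.2, 71.16], [3.27, 140.29], [-89.18, 269.18], [5.43, 117.66], [-154.24, 154.24]. Speed limits (degrees/s): [147.25, 147.25, 180, 180, 180, 180, 180].

## Interface

Orientations are given as [roll, pitch, yaw] about the fixed x, y, z axes, in that order (R = Rz(yaw) Ry(pitch) Rx(roll)).
In Python, from cell import telemetry, read_camera, get_calibration, sign_off gives the robot as it stands. The module is installed in compiled form; this text tells all that it offers.
- The arm moves only by the tool carry_out, never from a script. Its arguments are lists of equal length, an entry for each row: "translation": the shift along the tool's x, y, z in cm, a list of three; "turn": the turn about the tool's z in rad; "gripper": the opening, from 0 (shut) to 1 (fully open). In form: {"translation": [[dx, dy, dz], ...], "turn": [turn, ...], "gripper": [gripper, ...]}. A call has 1 to 5 rows; each row is the pose to reach, as a shift and turn from the pose commanded when the call began, along the tool's axes at that moment; what a row does not reach only later rows make up. A row lasts 1/8 s, in which the tool goes at most 62.5 mm and 10.7 degrees, less where a joint would pass 70% of its speed; a pose out of reach is approached as far as the arm can. A call with a gripper value outside its range is refused whole. The fingers move at their own pace and stop on an object; "squeeze" is the grip in N (left out, the last holds). Time passes only in rows, so rows that repeat a pose let the fingers close. It gives the time, the measured TCP pose, the force and the opening at its end, in the units of the state.
- telemetry.get_obs(): the state, without advancing time (a new reading comes with each control period).
- read_camera(name): name is "side" or "top" or "wrist"; returns the picture (400x640x3 uint8, red, green, blue); there is no depth.
- get_calibration(name): a dict with "fx", "fy", "cx", "cy" (pixels), "R" (3x3) and "t" (3): a world point X has camera coordinates R X + t. Camera axes: x right, y down, z forward; pixel columns grow to the right and rows downward; lengths in m; the calibration is good to about 2 mm. A picture is of the moment at which its call begins: read the wrist's pose just before it. get_calibration takes no time and is no camera call; for the wrist camera it gives the pose at the moment of the call.
- sign_off(): hands the job in, once; it reports no verdict.
The state is a dict: "time_s": time; "qpos": joint angles; "joint_velocities": joint speeds; "effort": joint torques, N m; "tool_pos": TCP position; "tool_rot": TCP orientation; "force": force on the tool from outside, world axes, zero at the start; "wrist_torque": the same for the moment, N m; "grip_width": finger opening in m.
Only numpy, scipy, OpenCV 4.12 (cv2) and the standard library are available. Lean on these libraries where they do the work, as an engineer would, in place of code of your own. Each camera call takes 0.05 s, during which the arm holds its last target.

## Task

Get the two cases ready to be opened at the lathe: tip over the wide black collet case and the tall narrow wooden file box, each with a light push of the fingertips, so that each falls onto its own mat and ends lying flat, lid side up, fully inside the dark outline printed there; if one lands short of it, slide it in with the fingertips. Either may go first; only push them, never pinch, lift or carry them. Leave everything else on the bench standing where it is.

Things in the scene. Friction and masses are not known exactly. Their poses are not given: they have to be found in the camera images.
- collet_case: wide black plastic case standing on its hinge edge, metal latches on top: 40 mm thick (x), 150 wide (y), 120 tall (z), about 0.42 kg, mass centre at its middle. Origin: centre of the underside as it stands. Lid: the ribbed -x face, towards the robot. Pushed high on the lid it pivots on its far bottom edge (x +20 mm), hardly slides, and falls by itself once past 18 degrees
- collet_case_mid (a point): centre of the collet case's volume, 60 mm up its z axis from its origin; after a plain tip-over it lies 80 to 90 mm further along the case's x than where the origin stood, 20 mm above the mat, and the case's x axis points down
- file_box: tall narrow wooden box standing on end: 35 mm thick (x), 70 wide (y), 190 tall (z), about 0.34 kg, mass centre at its middle. Origin: centre of the underside as it stands. Lid: the paler sliding panel with a thumb nick near the top, its -x face, towards the robot. Pushed high on the lid it pivots on its far bottom edge (x +17.5 mm), hardly slides, and falls by itself once past 10.5 degrees
- file_box_mid (a point): centre of the file box's volume, 95 mm up its z axis from its origin; after a plain tip-over it lies 112 to 122 mm further along the box's x than where the origin stood, 17.5 mm above the mat, and the box's x axis points down
- collet_outline (a point): centre of the dark outline printed on the wider grey mat (250 x 260 mm, 3 mm thick, fixed), on the mat's top face. Inside the 5 mm line it is 150 mm (x) by 180 mm (y). x points the way the case is to fall. The case starts at the near line, within 8 mm sideways and 0.06 rad of square to it; a plain tip-over lands it between about 35 mm short of the centre and 10 mm past it
- file_outline (a point): centre of the dark outline printed on the longer, narrower grey mat (300 x 200 mm, 3 mm thick, fixed), on the mat's top face. Inside the 5 mm line it is 220 mm (x) by 100 mm (y). x points the way the box is to fall. The box starts at the near line, within 8 mm sideways and 0.06 rad of square to it; a plain tip-over lands it between about 35 mm short of the centre and 10 mm past it
- oil_bottle: bystander, to be left alone: small white oil bottle, 28 mm wide, 75 mm tall, standing on the collet mat beside the case; origin at the centre of its underside
- screw_jar: bystander, to be left alone: small clear jar with metal lid, 34 mm wide, 45 mm tall, standing on the file mat beside the box; origin at the centre of its underside
- wheel_mandrel: bystander, to be left alone: rubber wheel on a steel shank, standing on its wheel; wheel 45 mm wide, 102 mm tall; origin at the centre of its underside
- collet: bystander, to be left alone: steel lathe collet standing on its head, 18 mm wide, 40 mm tall, on the collet mat beside the case; origin at the centre of its underside
- loupe: bystander, to be left alone: black eyeglass loupe, 35 mm wide, 36 mm tall; origin at the centre of its underside
- screw_carton: bystander, to be left alone: small cardboard carton standing upright, 30 x 55 x 80 mm; origin at the centre of its underside
- mallet: bystander, to be left alone: wooden mallet lying down, 250 mm long overall, head 48 mm across and 110 mm long; origin under the head's centre, handle along its -x
- bench_block: bystander, to be left alone: square steel bench block, 60 x 60 x 22 mm; origin at the centre of its underside
There are look-alikes about, which are no part of the job. What is shaped like the file_box but pink or turquoise is not meant.

How it is judged:
By the outcome, as a careful person would: the job done as asked, in the order asked, and still so for the second after the job is handed in, with the robot touching nothing.
It also fails if it takes over 64 s, if anything falls off the work surface, if the arm or the gripper's body presses on something with over 40 N, if the wrist force passes 120 N, or if a joint passes its speed limit or range.

## Working session

There is one attempt and no reset: what is moved stays moved. The work goes in short steps, Python scripts to look and compute and a tool call to move; the robot and the scene stay as the last step left them, time stands still between calls to the robot, and variables do not carry over. Pictures are saved under pics/ and viewed, and the job is handed in when it is done.

Besides the shell and the picture viewer there is one more tool, called in YAML: its name, and indented under it one key for each argument. carry_out: Moves the arm, as the interface text tells. Its arguments: {"type":"object","properties":{"translation":{"type":"array","items":{"type":"array","items":{"type":"number"}}},"turn":{"type":"array","items":{"type":"number"}},"gripper":{"type":"array","items":{"type":"number"}},"squeeze":{"type":"number"}},"required":["translation","turn","gripper"]}

```bash
mkdir -p pics; python3 - <<'E'
from cell import telemetry, read_camera, get_calibration
import cv2
o=telemetry.get_obs()
print({k:o[k] for k in('time_s','tool_pos','tool_rot','force','grip_width')})
for n in('top','side','wrist'):
    c=get_calibration(n);print(n,c)
    cv2.imwrite(f'pics/{n}0.png',read_camera(n)[:,:,::-1])
E
```

```text
{'time_s': 0.0, 'tool_pos': array([ 0.2581529 , -0.59594549,  0.22946237]), 'tool_rot': array([ 1.79994726e+02,  1.10988499e-01, -6.65708337e+01]), 'force': array([-0.06226456,  0.30898237,  0.07353954]), 'grip_width': 0.08668486119361188}
top {'fx': 499.77368983342313, 'fy': 499.77368983342313, 'cx': 314.0189117983972, 'cy': 193.99888126829376, 'R': array([[ 0.01892325, -0.99980851,  0.00498628],
       [-0.99742753, -0.01922259, -0.06905664],
       [ 0.06913926, -0.00366667, -0.99760028]]), 't': array([0.03154925, 0.47761246, 1.61398045])}
side {'fx': 450.14990493150617, 'fy': 450.14990493150617, 'cx': 325.50333324159374, 'cy': 197.93387706210603, 'R': array([[ 0.9837251 , -0.17862389, -0.01945319],
       [-0.14583903, -0.73051525, -0.667142  ],
       [ 0.10495664,  0.65912137, -0.74467652]]), 't': array([-0.43446845,  0.15111391,  1.69126219])}
wrist {'fx': 318.5489495156891, 'fy': 318.5489495156891, 'cx': 320.9691341194872, 'cy': 197.75050330260888, 'R': array([[ 0.3960869 , -0.91821083, -0.00201017],
       [-0.87557407, -0.37835233,  0.30036571],
       [-0.2765596 , -0.11721087, -0.953822  ]]), 't': array([-0.64808741, -0.03577665,  0.39313878])}
```

View pics/top0.png

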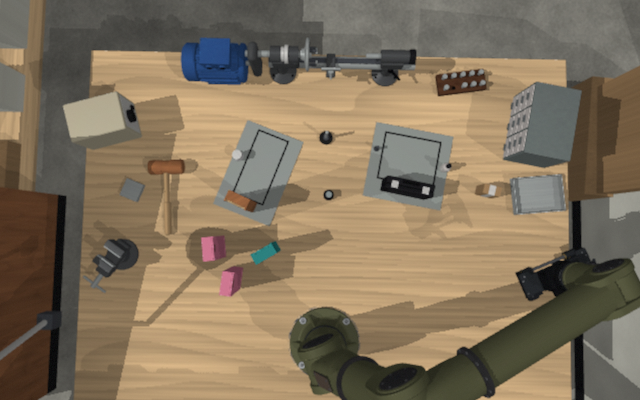

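View pics/side0.png

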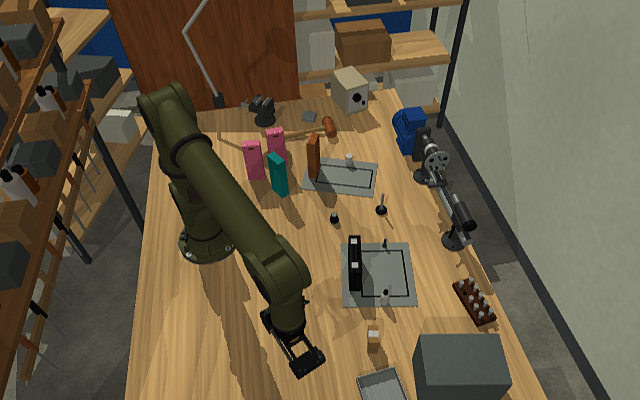

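View pics/wrist0.png

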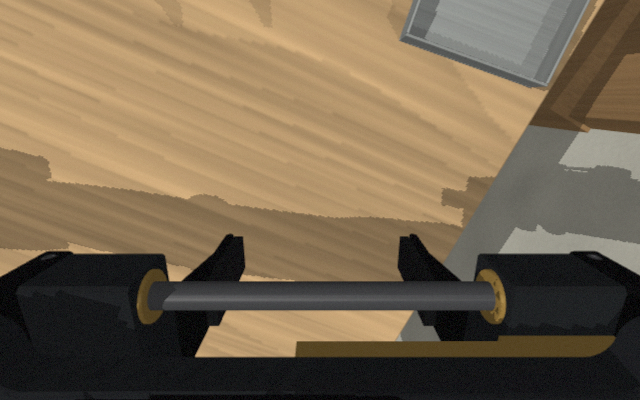

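The top view shows the collet mat around (408,165), with the black case at its near line (408,187). The file mat is around (260,172), with the box at (240,201). The pink and turquoise look-alikes are nearer the robot. I'll zoom in on the two mats next.

```bash
python3 - <<'E'
import cv2
a=cv2.imread('pics/top0.png');b=cv2.imread('pics/side0.png')
cv2.imwrite('pics/c1.png',cv2.resize(a[110:222,355:495],None,fx=5,fy=5,interpolation=cv2.INTER_CUBIC))
cv2.imwrite('pics/c2.png',cv2.resize(a[115:225,200:310],None,fx=5,fy=5,interpolation=cv2.INTER_CUBIC))
cv2.imwrite('pics/c3.png',cv2.resize(b[120:320,290:430],None,fx=3,fy=3,interpolation=cv2.INTER_CUBIC)[:600])
E
```

```text
(no output)
```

View pics/c1.png

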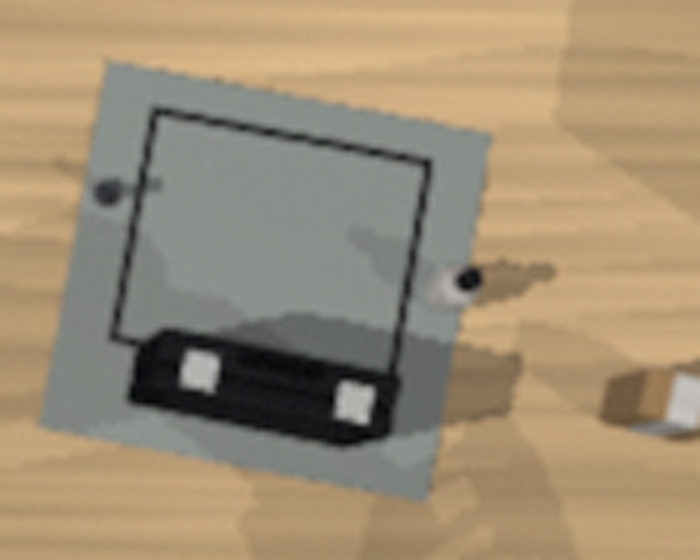

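View pics/c2.png

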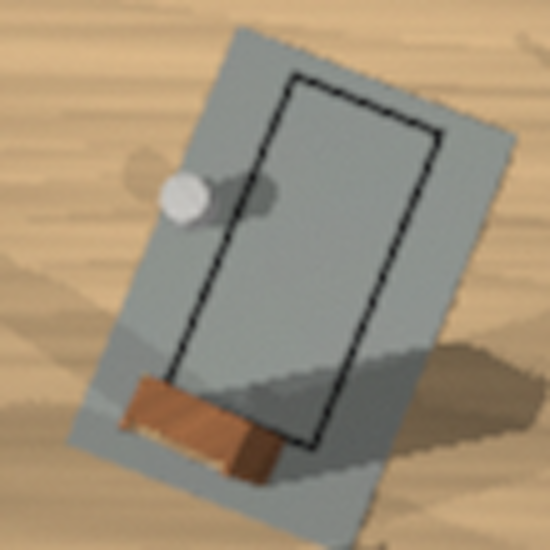

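View pics/c3.png

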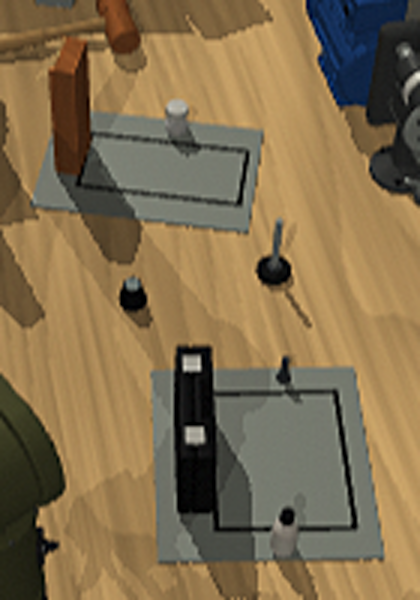

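```bash
cat > h.py <<'E'
import numpy as np, cv2
from cell import telemetry, read_camera, get_calibration
def proj(c,X):
    X=np.atleast_2d(X)@np.array(c['R']).T+c['t']
    return np.c_[c['fx']*X[:,0]/X[:,2]+c['cx'],c['fy']*X[:,1]/X[:,2]+c['cy']]
def back(c,uv,z):
    uv=np.atleast_2d(uv);R=np.array(c['R'])
    d=np.c_[(uv[:,0]-c['cx'])/c['fx'],(uv[:,1]-c['cy'])/c['fy'],np.ones(len(uv))]@R
    C=-R.T@np.array(c['t']);s=(z-C[2])/d[:,2]
    return C+s[:,None]*d
def uncrop(p,x0,y0,k): return (np.array(p,float)+.5)/k-.5+[x0,y0]
def fitrect(P,L,W):
    "corners ordered near-left, far-left, far-right, near-right -> centre,yaw"
    m=np.array([[-L/2,W/2],[L/2,W/2],[L/2,-W/2],[-L/2,-W/2]])
    P=np.array(P)[:,:2];A=P-P.mean(0)
    th=np.arctan2((m[:,0]*A[:,1]-m[:,1]*A[:,0]).sum(),(m*A).sum())
    R=np.array([[np.cos(th),-np.sin(th)],[np.sin(th),np.cos(th)]])
    return P.mean(0),th,A-m@R.T
def box(x,y,yaw,dx,dy,dz,z0=0.003):
    R=np.array([[np.cos(yaw),-np.sin(yaw)],[np.sin(yaw),np.cos(yaw)]])
    return np.array([[*(R@[sx*dx/2,sy*dy/2]+[x,y]),z] for z in(z0,z0+dz) for sx,sy in((-1,1),(1,1),(1,-1),(-1,-1))])
E
python3 - <<'E'
from h import *
np.set_printoptions(precision=4,suppress=True)
t=get_calibration('top');print(-np.array(t['R']).T@t['t'])
cm=[(38,427),(107,60),(492,135),(428,502)]
fm=[(67,443),(237,27),(517,132),(352,556)]
P=back(t,uncrop(cm,355,110,5),.003);print(P[:,:2]);print(fitrect(P,.25,.26))
P=back(t,uncrop(fm,200,115,5),.003);print(P[:,:2]);print(fitrect(P,.30,.20))
print('outl',back(t,uncrop([(110,340),(150,107),(432,160)],355,110,5),.003)[:,:2])
print('outlF',back(t,uncrop([(292,73),(443,132),(315,450)],200,115,5),.003)[:,:2])
s=get_calibration('side')
cm=[(159,562),(151,371),(354,368),(384,559)]  # side crop
P=back(s,uncrop(cm,290,120,3),.003);print('side',P[:,:2])
E
```

```text
[0.3642 0.0466 1.6429]
[[ 0.4776 -0.118 ]
 [ 0.7231 -0.1608]
 [ 0.6777 -0.4171]
 [ 0.4331 -0.375 ]]
(array([ 0.5779, -0.2677]), np.float64(-0.17255133473548007), array([[ 0.0005,  0.0002],
       [-0.0003,  0.0003],
       [-0.001 ,  0.0001],
       [ 0.0007, -0.0006]]))
[[0.4412 0.3715]
 [0.7199 0.2678]
 [0.6531 0.0804]
 [0.3707 0.1827]]
(array([0.5462, 0.2256]), np.float64(-0.351160228155476), array([[ 0.0014,  0.0004],
       [-0.0016, -0.0001],
       [ 0.0004,  0.0003],
       [-0.0002, -0.0006]]))
outl [[ 0.536  -0.1648]
 [ 0.692  -0.1897]
 [ 0.6602 -0.3773]]
outlF [[0.6897 0.2305]
 [0.6522 0.1295]
 [0.4397 0.2087]]
side [[ 0.4312 -0.3752]
 [ 0.4743 -0.1197]
 [ 0.7195 -0.1632]
 [ 0.6746 -0.4183]]
```

```bash
cat > fit.py <<'E'
from h import *
from scipy.optimize import minimize
K=8
def roi(cam,mask,P):
    pass
def fit(masks,cams,dims,x0,z0=.003):
    def cost(p):
        c=0
        for n in masks:
            m,(a,b,w,h)=masks[n]
            uv=proj(cams[n],box(*p,*dims,z0=z0))
            q=((uv-[a,b]+.5)*K).astype(np.float32)
            im=np.zeros((h*K,w*K),np.uint8)
            cv2.fillConvexPoly(im,cv2.convexHull(np.round(q).astype(np.int32)),1)
            sm=cv2.resize(im.astype(np.float32),(w,h),interpolation=cv2.INTER_AREA)
            c+=np.abs(sm-m).sum()/m.sum()
        return c
    best=None
    for dy in(-.06,-.02,.02,.06):
        s=np.array([x0+np.array(d) for d in([0,0,dy],[.008,0,dy],[0,.008,dy],[.006,.006,dy+.06])])
        r=minimize(cost,s[0],method='Nelder-Mead',options=dict(initial_simplex=s,xatol=1e-4,fatol=1e-4,maxiter=300))
        if best is None or r.fun<best.fun:best=r
    return best.x,best.fun
E
cat > f1.py <<'E'
from fit import *
np.set_printoptions(precision=4,suppress=True)
cams={n:get_calibration(n) for n in('top','side')}
I={n:cv2.imread(f'pics/{n}0.png') for n in cams}
R1={'top':(375,170,66,34),'side':(340,226,24,70)}
R2={'top':(220,185,40,30),'side':(304,130,20,52)}
def big(m):
    n,l,s,_=cv2.connectedComponentsWithStats(m.astype(np.uint8));k=1+np.argmax(s[1:,4]);m=(l==k).astype(np.uint8)
    c,_=cv2.findContours(m,0,2);o=np.zeros_like(m);cv2.fillPoly(o,[cv2.convexHull(np.vstack(c))],1);return o.astype(np.float32)
M1={};M2={}
for n in cams:
    a,b,w,h=R1[n];c=I[n][b:b+h,a:a+w].astype(int);M1[n]=(big(c.max(2)<45),R1[n])
    a,b,w,h=R2[n];c=I[n][b:b+h,a:a+w].astype(int);M2[n]=(big((c[:,:,2]-c[:,:,0]>28)&(c[:,:,2]<235)),R2[n])
for M,d,x0,nm in((M1,(.04,.15,.12),(.52,-.26,-.17),'case'),(M2,(.035,.07,.19),(.45,.26,-.355),'file')):
    for sub in(M,{'top':M['top']},{'side':M['side']}):
        p,f=fit(sub,cams,d,np.array(x0));print(nm,list(sub),p,f)
        if len(sub)==2:
            for n in M:
                a,b,w,h=M[n][1];im=cv2.resize(I[n][b-5:b+h+5,a-5:a+w+5],None,fx=7,fy=7,interpolation=cv2.INTER_NEAREST)
                q=proj(cams[n],box(*p,*d));q=np.round((q-[a-5,b-5]+.5)*7).astype(int)
                for i,j in((0,1),(1,2),(2,3),(3,0),(4,5),(5,6),(6,7),(7,4),(0,4),(1,5),(2,6),(3,7)):cv2.line(im,tuple(map(int,q[i])),tuple(map(int,q[j])),(0,255,0),1)
                cv2.imwrite(f'pics/o_{nm}_{n}.png',im)
E
python3 f1.py
python3 - <<'E'
import cv2,numpy as np
ims=[cv2.imread(f'pics/o_{a}_{b}.png') for a in('case','file') for b in('top','side')]
H=600;W=800;o=np.zeros((H,W,3),np.uint8)
def put(i,x,y,s):
    i=cv2.resize(i,None,fx=s,fy=s);h,w=i.shape[:2];h=min(h,H-y);w=min(w,W-x);o[y:y+h,x:x+w]=i[:h,:w]
put(ims[0],0,0,.7);put(ims[1],400,0,1);put(ims[2],0,250,1);put(ims[3],610,0,.9)
cv2.imwrite('pics/o.png',o)
E
```

```text
case ['top', 'side'] [ 0.5004 -0.2543 -0.1489] 0.223800390958786
case ['top'] [ 0.5015 -0.2522 -0.1628] 0.05825816094875336
case ['side'] [ 0.4971 -0.2563 -0.1613] 0.11668611317873001
file ['top', 'side'] [ 0.4452  0.2678 -0.4827] 0.44910746812820435
file ['top'] [ 0.4456  0.2678 -0.4308] 0.07629363983869553
file ['side'] [ 0.4433  0.2913 -1.1117] 0.18680277466773987
```

View pics/o.png

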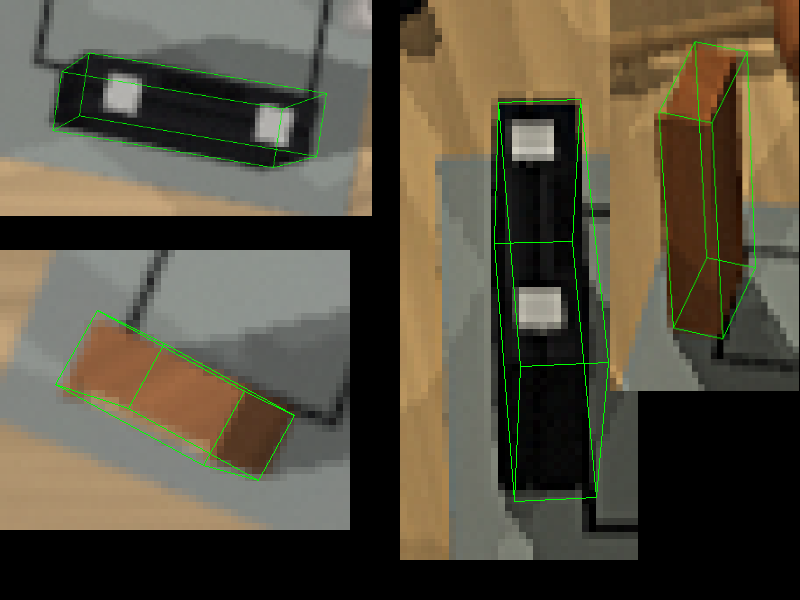

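```bash
cat >> f1.py <<'E'
print()
for M,d,x0,nm in((M1,(.04,.15,.12),(.50,-.255),'case'),(M2,(.035,.07,.19),(.445,.268),'file')):
  for n in M:
    print(nm,n,M[n][0].sum())
    a,b,w,h=M[n][1]
    im=I[n][b:b+h,a:a+w].copy(); im[M[n][0]>0,1]=255
    cv2.imwrite(f'pics/m_{nm}_{n}.png',cv2.resize(im,None,fx=6,fy=6,interpolation=0))
E
python3 f1.py|tail -4
python3 - <<'E'
import cv2,numpy as np
o=np.zeros((600,800,3),np.uint8)
for (a,b),(x,y) in {('case','top'):(0,0),('case','side'):(420,0),('file','top'):(0,250),('file','side'):(600,0)}.items():
    i=cv2.imread(f'pics/m_{a}_{b}.png');h,w=i.shape[:2];o[y:y+h,x:x+w]=i[:600-y,:800-x]
cv2.imwrite('pics/m.png',o)
E
```

```text
case top 873.0
case side 857.0
file top 401.0
file side 874.0
```

View pics/m.png

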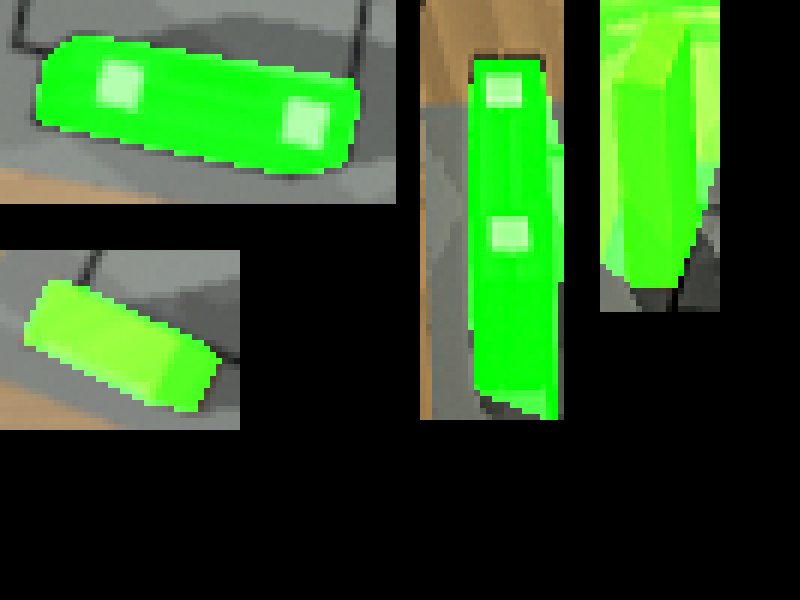

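```bash
python3 - <<'E'
import cv2
b=cv2.imread('pics/side0.png')
cv2.imwrite('pics/d1.png',cv2.resize(b[125:187,295:335],None,fx=9,fy=9,interpolation=cv2.INTER_CUBIC))
E
```

```text
(no output)
```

View pics/d1.png

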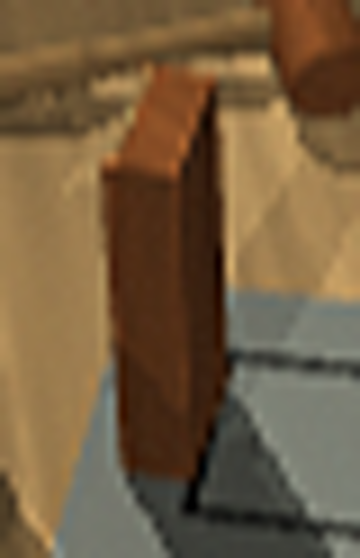

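```bash
cat > f2.py <<'E'
from h import *
from scipy.optimize import least_squares
np.set_printoptions(precision=4,suppress=True)
T=get_calibration('top');S=get_calibration('side')
def go(nm,d,x0,tp,sp):
    ti=list(tp);si=list(sp);tv=np.array(list(tp.values()));sv=np.array(list(sp.values()))
    def r(p,sel='ts'):
        B=box(*p,*d);o=[]
        if 't' in sel:o.append((proj(T,B[ti])-tv).ravel())
        if 's' in sel:o.append((proj(S,B[si])-sv).ravel())
        return np.concatenate(o)
    for sel in('ts','t','s'):
        q=least_squares(r,x0,args=(sel,),loss='soft_l1');print(nm,sel,q.x)
        print(np.round(r(q.x,sel).reshape(-1,2),1).tolist())
u=uncrop
go('case',(.04,.15,.12),(.5,-.255,-.17),
 {0:u((130,405),355,110,5),5:u((165,330),355,110,5),6:u((400,378),355,110,5),7:u((388,438),355,110,5)},
 {4:[348.6,235.4],5:[360.4,235.4],3:[348.8,290.6],2:[360.9,290.6]})
k=lambda *p:u(p,295,125,9); m=lambda *p:u(p,200,115,5)
go('file',(.035,.07,.19),(.445,.268,-.355),
 {5:m(147,377),4:m(120,427),2:m(287,435),3:m(265,487),6:m(253,420)},
 {7:k(103,163),6:k(180,178),5:k(217,85),4:k(150,68),3:k(122,472),2:k(193,478),1:k(230,375)})
E
python3 f2.py
```

```text
case ts [ 0.4982 -0.2517 -0.1874]
[[-1.2, 0.2], [-0.4, -0.5], [0.7, -0.1], [0.7, 0.7], [-0.0, -1.0], [-0.1, -1.0], [0.3, 0.7], [0.0, 0.6]]
case t [ 0.4984 -0.2516 -0.183 ]
[[-1.3, 0.2], [-0.5, -0.5], [0.7, -0.3], [0.7, 0.5]]
case s [ 0.4979 -0.2521 -0.1919]
[[0.0, -0.9], [-0.0, -0.9], [0.1, 0.8], [-0.1, 0.8]]
file ts [ 0.4432  0.2655 -0.4083]
[[-0.7, -0.6], [-0.4, 0.4], [0.3, 1.2], [0.2, 0.5], [-0.0, 0.8], [0.3, 0.3], [0.5, -0.1], [0.6, -1.2], [-0.5, -0.5], [0.5, 0.3], [0.7, 0.9], [0.5, 0.9]]
file t [ 0.4445  0.2651 -0.389 ]
[[-0.7, -0.8], [-0.2, 0.2], [0.4, 0.5], [0.5, -0.1], [0.1, 0.1]]
file s [ 0.4419  0.2665 -0.4274]
[[-0.2, 0.1], [-0.1, -0.2], [0.4, -1.3], [-0.6, -0.7], [0.0, 0.1], [0.2, 0.8], [0.3, 0.8]]
```

```bash
cat > mv.py <<'E'
from h import *
from scipy.spatial.transform import Rotation as Ro
def go(x,y,z,yawdeg,o=None):
    o=o or telemetry.get_obs();R=Ro.from_euler('xyz',o['tool_rot'],degrees=True).as_matrix()
    d=R.T@(np.array([x,y,z])-o['tool_pos'])*100
    dy=(yawdeg-o['tool_rot'][2]+180)%360-180
    print('move cm',np.round(d,2),'turn',round(-np.radians(dy),3),'| t',round(o['time_s'],2),np.round(o['tool_pos'],4),np.round(o['tool_rot'],2),'F',np.round(o['force'],1),round(o['grip_width'],4))
E
python3 -c "
from mv import *
u=np.array([np.cos(-.187),np.sin(-.187)])
p=np.array([.498,-.252])-.085*u;print(p)
go(*p,.2,-100.7)"
```

```text
[ 0.41448186 -0.23619748]
move cm [-26.8  -28.65   3.01] turn 0.596 | t 0.15 [ 0.2582 -0.5961  0.2297] [ 1.7999e+02  8.0000e-02 -6.6580e+01] F [-0.4  0.7  0.4] 0.0873
```

carry_out:
  translation:
    - [-26.8, -28.65, 3]
    - [-26.8, -28.65, 3]
    - [-26.8, -28.65, 3]
    - [-26.8, -28.65, 3]
    - [-26.8, -28.65, 3]
  turn: [0.596, 0.596, 0.596, 0.596, 0.596]
  gripper: [0.6, 0.6, 0.6, 0.6, 0.6]

```text
time_s: 0.78
tool_pos: [0.3823, -0.3105, 0.2067]
tool_rot: [-180.0, -0.0, -100.7]
force: [0.4, -0.6, 0.6]
grip_width: 0.0536
```

```bash
python3 -c "
from mv import *
go(.4145,-.236,.2,-100.7)"
```

```text
move cm [-7.92 -1.78  0.67] turn -0.001 | t 0.78 [ 0.3823 -0.3105  0.2067] [-1.7999e+02 -2.0000e-02 -1.0075e+02] F [ 0.4 -0.6  0.6] 0.0536
```

carry_out:
  translation:
    - [-7.9, -1.8, 0.7]
    - [-7.9, -1.8, 0.7]
    - [-7.9, -1.8, 0.7]
    - [-7.9, -1.8, 0.7]
  turn: [0, 0, 0, 0]
  gripper: [0.6, 0.6, 0.6, 0.6]

```text
time_s: 1.27
tool_pos: [0.4135, -0.2397, 0.1999]
tool_rot: [180.0, -0.0, -100.8]
force: [0.3, -0.7, -0.3]
grip_width: 0.0518
```

```bash
python3 -c "
from mv import *
cv2.imwrite('pics/w1.png',read_camera('wrist')[:,:,::-1])
c=get_calibration('wrist');im=cv2.imread('pics/w1.png')
b=np.round(proj(c,box(.498,-.252,-.187,.04,.15,.12))).astype(int)
for i,j in((0,1),(1,2),(2,3),(3,0),(4,5),(5,6),(6,7),(7,4),(0,4),(1,5),(2,6),(3,7)):cv2.line(im,tuple(map(int,b[i])),tuple(map(int,b[j])),(0,255,0),1)
cv2.imwrite('pics/w1o.png',im)
go(.4145,-.236,.103,-100.7)"
```

```text
move cm [-0.41 -0.03  9.69] turn -0.003 | t 1.32 [ 0.4134 -0.24    0.1999] [ 1.7999e+02 -2.0000e-02 -1.0088e+02] F [-0.3 -0.7  0.1] 0.0519
```

View pics/w1o.png

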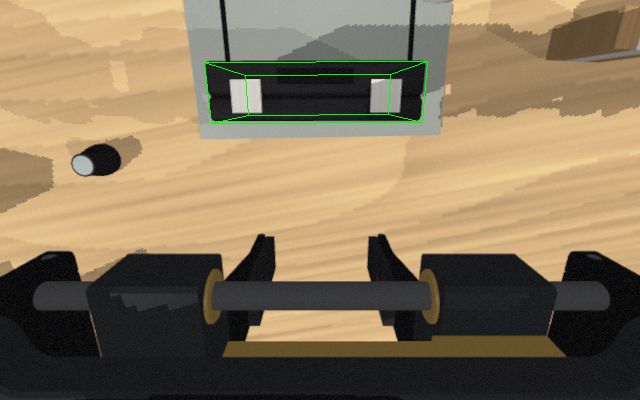

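The projected case model matches the wrist view, with the case at columns 207–427 and rows 61–123. I'll descend and then push.

carry_out:
  translation:
    - [-0.4, 0, 5]
    - [-0.4, 0, 9.7]
    - [-0.4, -2, 9.7]
    - [-0.4, -3.5, 9.7]
    - [-0.4, -4.3, 9.7]
  turn: [0, 0, 0, 0, 0]
  gripper: [0.6, 0.6, 0.6, 0.6, 0.6]

```text
time_s: 1.95
tool_pos: [0.4583, -0.2435, 0.1035]
tool_rot: [-179.9, -0.0, -100.8]
force: [0.1, -1.0, 1.1]
grip_width: 0.0524
```

carry_out:
  translation:
    - [0, -0.6, 0]
    - [0, -1.2, 0]
    - [0, -1.7, 0]
    - [0, -2.2, 0]
    - [0, -2.7, 0]
  turn: [0, 0, 0, 0, 0]
  gripper: [0.6, 0.6, 0.6, 0.6, 0.6]

```text
time_s: 2.58
tool_pos: [0.484, -0.2475, 0.103]
tool_rot: [-180.0, -0.0, -100.7]
force: [0.1, 0.5, 0.5]
grip_width: 0.0524
```

```bash
python3 -c "
from mv import *
cv2.imwrite('pics/w2.png',read_camera('wrist')[:,:,::-1])
go(.4145,-.236,.103,-100.7)"
```

```text
move cm [ 0.17  7.12 -0.01] turn -0.0 | t 2.62 [ 0.4847 -0.2475  0.103 ] [-1.7993e+02 -1.0000e-02 -1.0072e+02] F [ 1.4  0.  -0.1] 0.0522
```

View pics/w2.png

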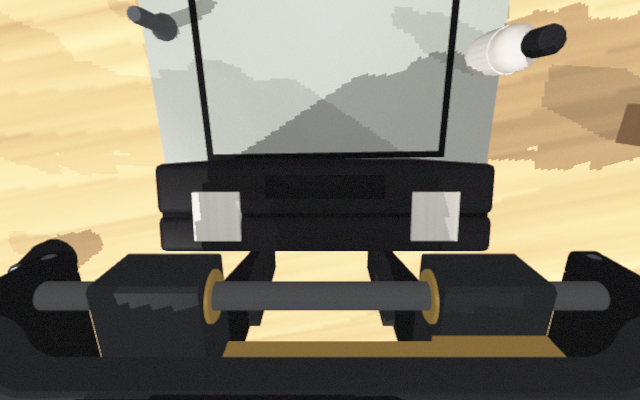

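The fingers are at or near the lid, with the case still upright at rows 163–250. I'll keep pushing.

carry_out:
  translation:
    - [0, -0.6, 0]
    - [0, -1.1, 0]
    - [0, -1.6, 0]
    - [0, -2.1, 0]
    - [0, -2.5, 0]
  turn: [0, 0, 0, 0, 0]
  gripper: [0.6, 0.6, 0.6, 0.6, 0.6]

```text
time_s: 3.25
tool_pos: [0.5086, -0.2521, 0.1029]
tool_rot: [-180.0, -0.0, -100.7]
force: [-0.4, -0.2, -1.1]
grip_width: 0.0524
```

```bash
python3 -c "
from mv import *
cv2.imwrite('pics/w3.png',read_camera('wrist')[:,:,::-1])
go(.4145,-.236,.103,-100.7)"
```

```text
move cm [ 0.18  9.59 -0.02] turn -0.0 | t 3.3 [ 0.5091 -0.2521  0.1029] [-179.96    0.   -100.71] F [0.  0.5 0.6] 0.0522
```

View pics/w3.png

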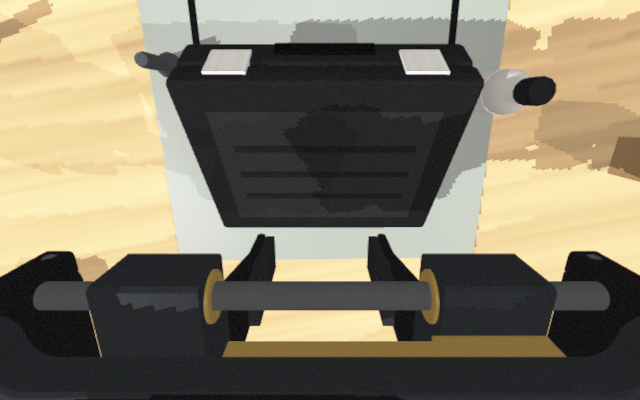

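The case is falling by itself. I'll back away and look.

carry_out:
  translation:
    - [0, 2, 0]
    - [0, 6, 0]
    - [0, 9.5, 0]
    - [0, 9.5, 0]
    - [0, 9.5, 0]
  turn: [0, 0, 0, 0, 0]
  gripper: [0.6, 0.6, 0.6, 0.6, 0.6]

```text
time_s: 3.92
tool_pos: [0.4159, -0.2347, 0.1034]
tool_rot: [-179.9, -0.0, -100.7]
force: [-0.2, -1.5, -0.3]
grip_width: 0.0521
```

```bash
python3 -c "
from mv import *
a=read_camera('top')[:,:,::-1];cv2.imwrite('pics/t4.png',a)
cv2.imwrite('pics/t4c.png',cv2.resize(a[110:222,355:495],None,fx=5,fy=5,interpolation=cv2.INTER_CUBIC))
cv2.imwrite('pics/w4.png',read_camera('wrist')[:,:,::-1])
np.save('w4.npy',get_calibration('wrist'),allow_pickle=True)
go(.4145,-.236,.103,-100.7)"
```

```text
move cm [0.18 0.13 0.02] turn 0.0 | t 4.03 [ 0.4162 -0.2345  0.1032] [-179.93   -0.   -100.68] F [0.3 0.3 0.3] 0.0521
```

View pics/t4c.png

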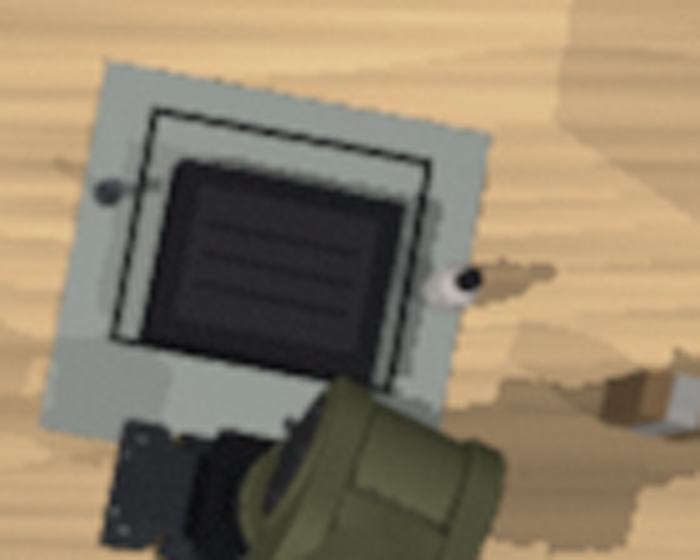

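View pics/w4.png

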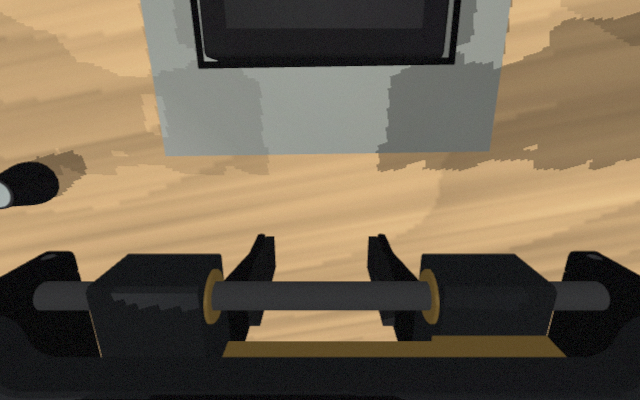

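The case lies flat, lid up, with its near edge on the near line (crop rows 340–385). I'll measure how far to slide it.

```bash
python3 -c "
from mv import *
T=get_calibration('top')
o=np.array([.598,-.271]);a=-.170;E=np.array([[np.cos(a),np.sin(a)],[-np.sin(a),np.cos(a)]])
P=back(T,uncrop([(180,158),(408,203)],355,110,5),.043);print((P[:,:2]-o)@E.T)
P=back(T,uncrop([(143,345)],355,110,5),.04);print((P[:,:2]-o)@E.T)
w=np.load('w4.npy',allow_pickle=True).item()
P=back(w,np.array([(210,62),(442,60)]),.006);print('near bottom',(P[:,:2]-o)@E.T)
P=back(w,np.array([(199,66),(458,64)]),.003);print('line outer',(P[:,:2]-o)@E.T)
c=o-E.T@[.15,0];print(c);go(*c,.028,-100)
c=o-E.T@[.13,0];print(c);go(*c,.028,-100)
"
```

```text
[[ 0.04089647  0.07529755]
 [ 0.03981499 -0.07478597]]
[[-0.08283738  0.07677355]]
near bottom [[-0.07654891  0.08537067]
 [-0.07827314 -0.08425813]]
line outer [[-0.07882814  0.09484265]
 [-0.08093701 -0.09744182]]
[ 0.45016228 -0.24562265]
move cm [ 0.47 -3.54  7.52] turn -0.012 | t 4.03 [ 0.4162 -0.2345  0.1032] [-179.93   -0.   -100.68] F [0.3 0.3 0.3] 0.0521
[ 0.46987398 -0.24900629]
move cm [ 0.43 -5.54  7.53] turn -0.012 | t 4.03 [ 0.4162 -0.2345  0.1032] [-179.93   -0.   -100.68] F [0.3 0.3 0.3] 0.0521
```

carry_out:
  translation:
    - [0.4, 0, 4.5]
    - [0.4, 0, 8.2]
    - [0.4, -4, 8.2]
    - [0.4, -7.5, 8.2]
    - [0.4, -9, 8.2]
  turn: [-0.012, -0.012, -0.012, -0.012, -0.012]
  gripper: [0.6, 0.6, 0.6, 0.6, 0.6]

```text
time_s: 4.65
tool_pos: [0.5052, -0.2548, 0.0206]
tool_rot: [-179.9, 0.0, -100.0]
force: [-0.3, 1.1, -0.9]
grip_width: 0.0525
```

carry_out:
  translation:
    - [0, -0.5, 0]
    - [0, -1, 0]
    - [0, -1.4, 0]
    - [0, -1.8, 0]
    - [0, -1.8, 0]
  turn: [0, 0, 0, 0, 0]
  gripper: [0.6, 0.6, 0.6, 0.6, 0.6]

```text
time_s: 5.28
tool_pos: [0.5205, -0.2582, 0.0208]
tool_rot: [-180.0, -0.0, -100.0]
force: [-2.1, -0.1, -0.6]
grip_width: 0.0522
```

```bash
python3 -c "
from mv import *
cv2.imwrite('pics/w5.png',read_camera('wrist')[:,:,::-1])
np.save('w5.npy',get_calibration('wrist'),allow_pickle=True)
o=np.array([.598,-.271]);a=-.170;E=np.array([[np.cos(a),np.sin(a)],[-np.sin(a),np.cos(a)]])
c=o-E.T@[.0695,0];go(*c,.021,-100)
"
```

```text
move cm [-0.06 -0.9  -0.01] turn -0.001 | t 5.33 [ 0.5205 -0.2582  0.0209] [-179.97   -0.   -100.04] F [-1.  -0.8 -0.2] 0.0521
```

View pics/w5.png

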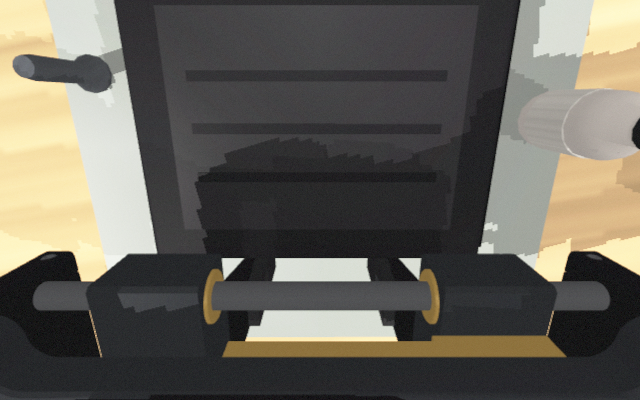

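Contact shows about 2 N, with the case ahead of the fingers. I'll push the remaining 9 mm and then back off.

carry_out:
  translation:
    - [0, -0.4, 0]
    - [0, -0.7, 0]
    - [0, -0.9, 0]
    - [0, -0.9, 0]
  turn: [0, 0, 0, 0]
  gripper: [0.6, 0.6, 0.6, 0.6]

```text
time_s: 5.82
tool_pos: [0.5296, -0.2598, 0.0209]
tool_rot: [-180.0, -0.0, -100.0]
force: [-2.4, 0.3, -0.6]
grip_width: 0.0523
```

carry_out:
  translation:
    - [0, 3, 0]
    - [0, 8, -3]
    - [0, 10, -9]
    - [0, 10, -15]
    - [0, 10, -20]
  turn: [0, 0, 0, 0, 0]
  gripper: [0.6, 0.6, 0.6, 0.3, 0.3]

```text
time_s: 6.45
tool_pos: [0.4322, -0.2428, 0.2246]
tool_rot: [-179.7, -0.1, -100.0]
force: [0.9, -0.0, -0.9]
grip_width: 0.0392
```

```bash
python3 -c "
from mv import *
a=read_camera('top')[:,:,::-1];cv2.imwrite('pics/t6.png',a)
cv2.imwrite('pics/t6c.png',cv2.resize(a[110:222,355:495],None,fx=5,fy=5,interpolation=cv2.INTER_CUBIC))
cv2.imwrite('pics/w6.png',read_camera('wrist')[:,:,::-1])
np.save('w6.npy',get_calibration('wrist'),allow_pickle=True)
go(.4,.2,.25,66.6)
"
```

```text
move cm [-43.11  11.17  -2.57] turn -2.908 | t 6.55 [ 0.4353 -0.2442  0.2283] [-179.17   -0.33 -100.02] F [ 0.4 -1.5 -0.1] 0.0324
```

View pics/t6c.png

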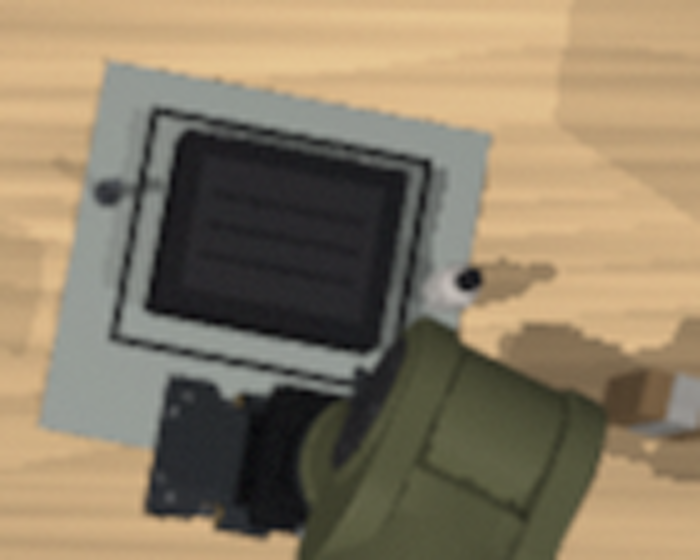

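View pics/w6.png

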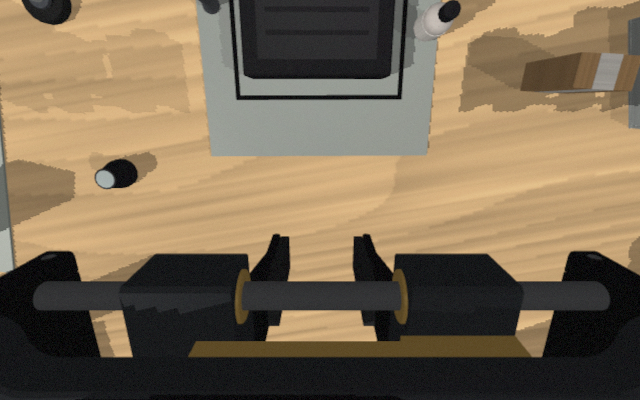

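The case lies inside the outline on all sides, about 20 px (crop) from the far line, with the bottle and collet untouched. Before going to the file box, I'll locate the look-alikes near it.

```bash
python3 - <<'E'
import cv2
a=cv2.imread('pics/t6.png');b=cv2.imread('pics/side0.png')
cv2.imwrite('pics/e1.png',cv2.resize(a[180:310,180:300],None,fx=4.5,fy=4.5,interpolation=cv2.INTER_CUBIC))
cv2.imwrite('pics/e2.png',cv2.resize(b[115:210,225:335],None,fx=6,fy=6,interpolation=cv2.INTER_CUBIC))
E
```

```text
(no output)
```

View pics/e1.png

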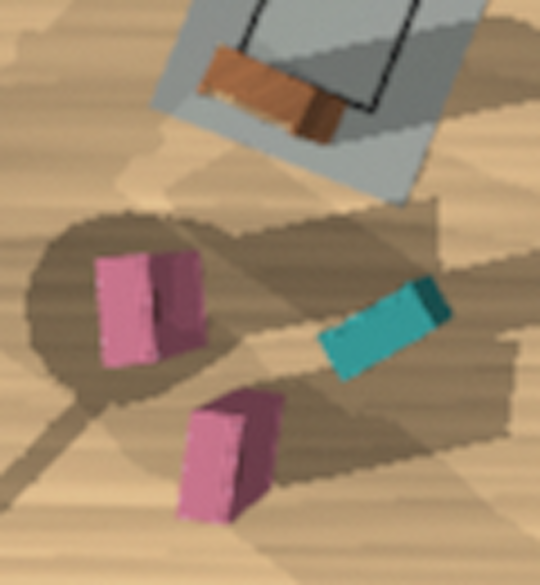

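View pics/e2.png

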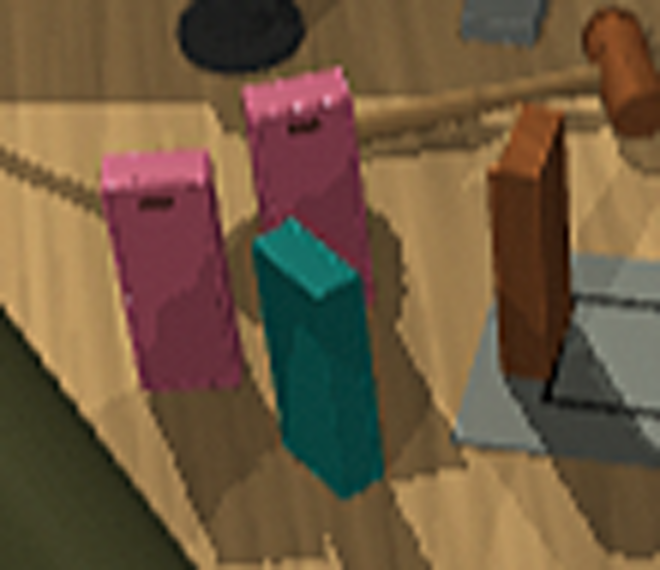

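```bash
python3 -c "
from mv import *
T=get_calibration('top')
a=-.40;u=np.array([np.cos(a),np.sin(a)]);v=np.array([-u[1],u[0]]);o=np.array([.4435,.2655])
for n,p in dict(p1=[(95,260),(150,253),(160,362),(105,367)],p2=[(198,410),(245,413),(230,522),(178,516)],tq=[(318,337),(412,285),(440,325),(345,380)]).items():
    P=back(T,uncrop(p,180,180,4.5),.19)[:,:2]
    print(n,np.round(P,3).tolist(),'rel box frame',np.round(np.c_[(P-o)@u,(P-o)@v],3).tolist())
"
```

```text
p1 [[0.333, 0.367], [0.338, 0.332], [0.268, 0.323], [0.265, 0.358]] rel box frame [[-0.141, 0.05], [-0.123, 0.02], [-0.184, -0.015], [-0.201, 0.015]]
p2 [[0.238, 0.298], [0.237, 0.267], [0.168, 0.275], [0.171, 0.308]] rel box frame [[-0.201, -0.05], [-0.191, -0.079], [-0.258, -0.099], [-0.268, -0.067]]
tq [[0.286, 0.222], [0.321, 0.163], [0.295, 0.144], [0.259, 0.204]] rel box frame [[-0.128, -0.101], [-0.073, -0.143], [-0.089, -0.17], [-0.146, -0.128]]
```

```bash
python3 -c "
from mv import *
print(np.round(telemetry.get_obs()['qpos'],1))
cv2.imwrite('pics/s7.png',read_camera('side')[:,:,::-1])
go(.4435-.06*.921,.2655+.06*.389,.26,-112.9)
go(.4435-.06*.921,.2655+.06*.389,.26,67.1)"
```

```text
[ 4.490e+01  1.000e-01 -1.860e+01  1.044e+02  1.000e-01  7.460e+01
 -7.380e+01]
move cm [-51.61  13.7   -3.82] turn 0.225 | t 6.6 [ 0.4337 -0.2434  0.2251] [-179.45   -0.22 -100.01] F [-0.5  0.7 -0.1] 0.0297
move cm [-51.61  13.7   -3.82] turn -2.917 | t 6.6 [ 0.4337 -0.2434  0.2251] [-179.45   -0.22 -100.01] F [-0.5  0.7 -0.1] 0.0297
```

View pics/s7.png

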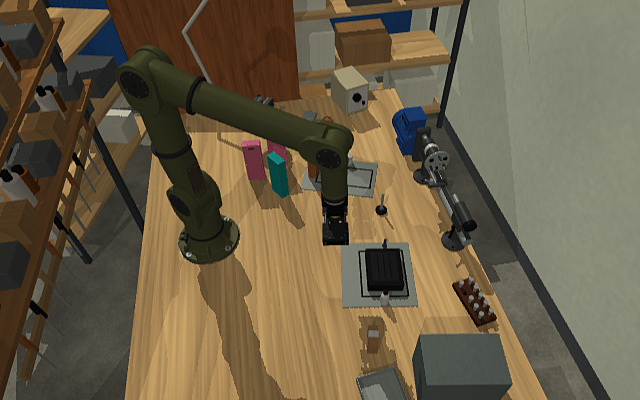

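```bash
python3 -c "
from mv import *
go(.5,.0,.27,-16);go(.48,.14,.27,66)"
```

```text
move cm [-25.11  -2.34  -4.57] turn -1.466 | t 6.6 [ 0.4337 -0.2434  0.2251] [-179.45   -0.22 -100.01] F [-0.5  0.7 -0.1] 0.0297
move cm [-38.55   2.07  -4.66] turn -2.897 | t 6.6 [ 0.4337 -0.2434  0.2251] [-179.45   -0.22 -100.01] F [-0.5  0.7 -0.1] 0.0297
```

carry_out:
  translation:
    - [-5, -1, -4.5]
    - [-10, -2.3, -4.5]
    - [-15, -2.3, -4.5]
    - [-20, -2.3, -4.5]
    - [-25, -2.3, -4.5]
  turn: [-0.18, -0.36, -0.54, -0.72, -0.9]
  gripper: [0.3, 0.3, 0.3, 0.3, 0.3]

```text
time_s: 7.22
tool_pos: [0.4973, 0.0018, 0.2649]
tool_rot: [-180.0, 0.0, -48.1]
force: [0.5, -0.1, -0.3]
grip_width: 0.0263
```

```bash
python3 -c "
from mv import *
go(.48,.16,.27,0);go(.388,.289,.26,67)"
```

```text
move cm [-12.93  -9.28  -0.51] turn -0.84 | t 7.22 [0.4973 0.0018 0.2649] [-179.98    0.    -48.11] F [ 0.5 -0.1 -0.3] 0.0263
move cm [-28.68 -11.05   0.49] turn -2.009 | t 7.22 [0.4973 0.0018 0.2649] [-179.98    0.    -48.11] F [ 0.5 -0.1 -0.3] 0.0263
```

carry_out:
  translation:
    - [-4, -2.5, 0]
    - [-8, -5, 0]
    - [-12, -7, 0]
    - [-17, -9, 0]
    - [-22, -10.5, 0]
  turn: [-0.18, -0.36, -0.54, -0.72, -0.9]
  gripper: [0.3, 0.3, 0.3, 0.3, 0.3]

```text
time_s: 7.85
tool_pos: [0.4291, 0.2361, 0.2649]
tool_rot: [-179.9, -0.0, 3.5]
force: [0.3, -0.4, -0.2]
grip_width: 0.0261
```

```bash
python3 -c "
from mv import *
go(.388,.289,.26,67.1)"
```

```text
move cm [-3.78 -5.52  0.5 ] turn -1.111 | t 7.85 [0.4291 0.2361 0.2649] [-1.7994e+02 -1.0000e-02  3.4600e+00] F [ 0.3 -0.4 -0.2] 0.0261
```

carry_out:
  translation:
    - [-3.8, -5.5, 0.5]
    - [-3.8, -5.5, 0.5]
    - [-3.8, -5.5, 0.5]
    - [-3.8, -5.5, 0.5]
    - [-3.8, -5.5, 0.5]
  turn: [-0.18, -0.36, -0.54, -0.72, -0.9]
  gripper: [0.3, 0.3, 0.3, 0.3, 0.3]

```text
time_s: 8.48
tool_pos: [0.3887, 0.2874, 0.2598]
tool_rot: [-180.0, -0.0, 55.0]
force: [0.0, 0.6, -0.8]
grip_width: 0.0258
```

carry_out:
  translation:
    - [0, 0, 0]
    - [0, 0, 0]
    - [0, 0, 0]
  turn: [-0.16, -0.21, -0.21]
  gripper: [0.3, 0.3, 0.3]

```text
time_s: 8.85
tool_pos: [0.3886, 0.2873, 0.26]
tool_rot: [-180.0, -0.0, 66.7]
force: [0.6, 0.2, 0.0]
grip_width: 0.0257
```

```bash
python3 -c "
from mv import *
a=read_camera('side')[:,:,::-1];cv2.imwrite('pics/s8.png',cv2.resize(a[60:220,200:440],None,fx=3,fy=3))
im=np.ascontiguousarray(read_camera('wrist')[:,:,::-1]);c=get_calibration('wrist')
b=np.round(proj(c,box(.4435,.2655,-.40,.035,.07,.19))).astype(int)
for i,j in((0,1),(1,2),(2,3),(3,0),(4,5),(5,6),(6,7),(7,4),(0,4),(1,5),(2,6),(3,7)):cv2.line(im,tuple(map(int,b[i])),tuple(map(int,b[j])),(0,255,0),1)
cv2.imwrite('pics/w8.png',im)
print(np.round(telemetry.get_obs()['qpos'],1))
go(.388,.289,.168,67.1)"
```

```text
[ 11.6  -1.7 -49.6 101.9  -1.3  79.2  29. ]
move cm [ 0.14 -0.13  9.23] turn -0.008 | t 8.95 [0.3887 0.2872 0.2603] [-179.97    0.     66.66] F [-0.3 -0.8  0.3] 0.0263
```

View pics/s8.png

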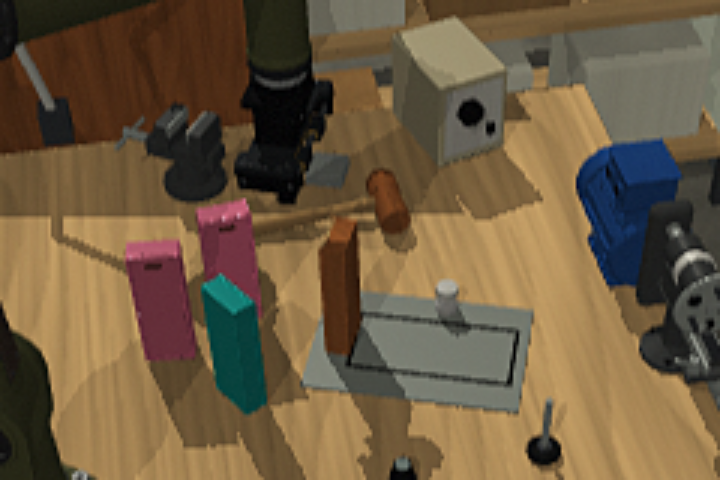

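View pics/w8.png

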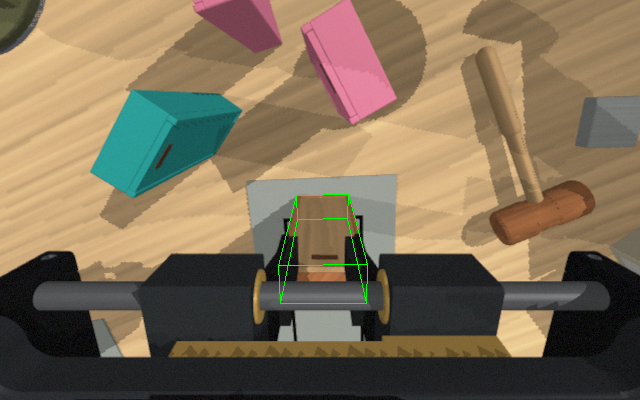

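The lid's bottom edge matches the model at row 195. The pink and turquoise boxes stay clear. I'll descend behind the lid and push along +y.

carry_out:
  translation:
    - [0.1, -0.1, 5]
    - [0.1, -0.1, 9.2]
    - [0.1, 1, 9.2]
    - [0.1, 2, 9.2]
    - [0.1, 2.7, 9.2]
  turn: [-0.008, -0.008, -0.008, -0.008, -0.008]
  gripper: [0.3, 0.3, 0.3, 0.3, 0.3]

```text
time_s: 9.57
tool_pos: [0.4162, 0.2774, 0.1708]
tool_rot: [179.9, -0.1, 67.1]
force: [-0.6, -0.3, 0.0]
grip_width: 0.0261
```

carry_out:
  translation:
    - [0, 0.6, 0]
    - [0, 1.1, 0]
    - [0, 1.6, 0]
    - [0, 2.1, 0]
    - [0, 2.5, 0]
  turn: [0, 0, 0, 0, 0]
  gripper: [0.3, 0.3, 0.3, 0.3, 0.3]

```text
time_s: 10.2
tool_pos: [0.4373, 0.2674, 0.1688]
tool_rot: [180.0, 0.0, 67.1]
force: [0.4, 0.1, 0.4]
grip_width: 0.0262
```

```bash
python3 -c "
from mv import *
a=read_camera('side')[:,:,::-1];cv2.imwrite('pics/s9.png',cv2.resize(a[60:220,200:440],None,fx=3,fy=3))
go(.388,.289,.168,67.1)"
```

```text
move cm [ 0.09 -5.44  0.08] turn 0.0 | t 10.25 [0.4378 0.267  0.1688] [179.98   0.    67.11] F [-0.5 -0.3  0.2] 0.0259
```

View pics/s9.png

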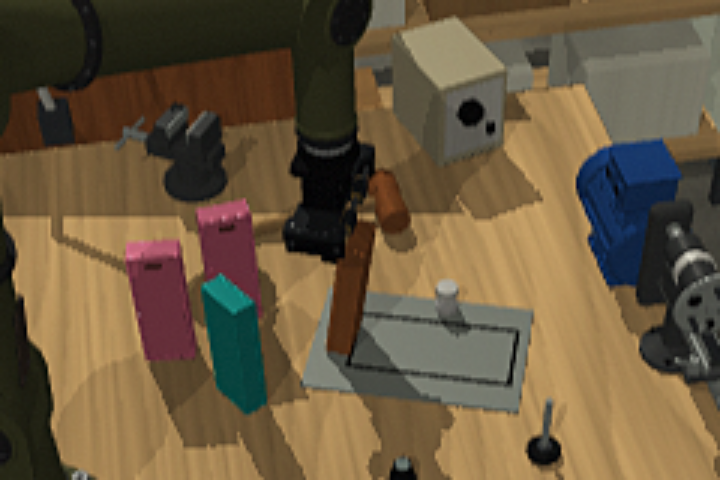

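The box is tilting about its far bottom edge. I'll push a little further, then hold while it falls.

carry_out:
  translation:
    - [0, 0.5, 0]
    - [0, 0.9, 0]
    - [0, 1.3, 0]
    - [0, 1.3, 0]
    - [0, 1.3, 0]
  turn: [0, 0, 0, 0, 0]
  gripper: [0.3, 0.3, 0.3, 0.3, 0.3]

```text
time_s: 10.88
tool_pos: [0.4488, 0.2626, 0.1688]
tool_rot: [-180.0, 0.0, 67.2]
force: [0.6, 0.2, -0.9]
grip_width: 0.0262
```

```bash
python3 -c "
from mv import *
a=read_camera('side')[:,:,::-1];cv2.imwrite('pics/s10.png',cv2.resize(a[60:220,200:440],None,fx=3,fy=3))
go(.388,.289,.168,67.1)"
```

```text
move cm [ 0.07 -6.63  0.08] turn 0.001 | t 10.93 [0.4488 0.2626 0.1688] [-1.7999e+02  1.0000e-02  6.7170e+01] F [ 0.6 -0.4 -0.1] 0.0257
```

View pics/s10.png

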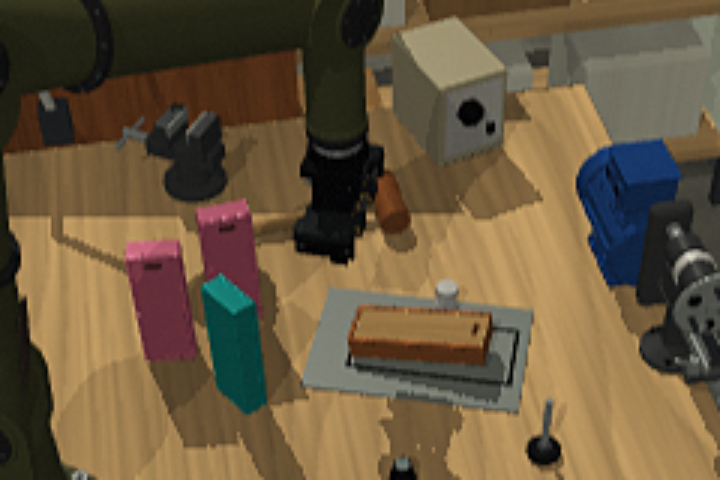

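The box has fallen lid up, with its near end close to the near line. I'll measure from the top and fit the lying model.

```bash
python3 -c "
from mv import *
a=read_camera('top')[:,:,::-1];cv2.imwrite('pics/t11.png',a)
cv2.imwrite('pics/t11c.png',cv2.resize(a[115:225,200:310],None,fx=5,fy=5,interpolation=cv2.INTER_CUBIC))
a=read_camera('side')[:,:,::-1];cv2.imwrite('pics/s11.png',a)
cv2.imwrite('pics/s11c.png',cv2.resize(a[150:202,295:385],None,fx=8,fy=8,interpolation=cv2.INTER_CUBIC))
"
```

```text
(no output)
```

View pics/t11c.png

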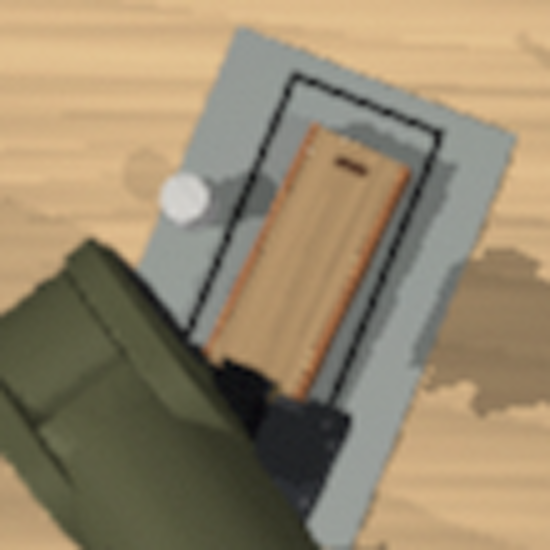

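View pics/s11c.png

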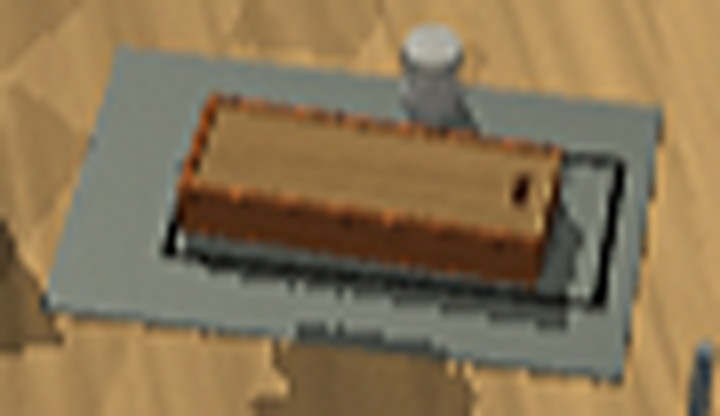

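```bash
cat > f3.py <<'E'
from mv import *
from scipy.optimize import least_squares
np.set_printoptions(precision=4,suppress=True)
T=get_calibration('top');S=get_calibration('side')
o=np.array([.5647,.2196]);a=-.355;E=np.array([[np.cos(a),np.sin(a)],[-np.sin(a),np.cos(a)]])
def fit(tp,sp):
    def r(p):
        B=box(*p,.19,.07,.035);q=[]
        if tp:q.append((proj(T,B[list(tp)])-np.array(list(tp.values()))).ravel())
        if sp:q.append((proj(S,B[list(sp)])-np.array(list(sp.values()))).ravel())
        return np.concatenate(q)
    q=least_squares(r,[.55,.22,-.38],loss='soft_l1').x
    print(q,'in outline frame mm',1e3*(E@(q[:2]-o)),'dyaw',q[2]-a,'maxres',abs(r(q)).max());return q
E
python3 -c "
from f3 import *
m=lambda *p:uncrop(p,200,115,5);k=lambda *p:uncrop(p,295,150,8)
tp={5:m(313,123),6:m(411,165)};sp={4:k(210,97),5:k(560,152),6:k(545,240),7:k(180,187),3:k(178,232),2:k(540,285)}
q=fit(tp,sp);fit({},sp)
P=back(T,m(313,123),.038);P2=back(T,m(411,165),.038);print(1e3*E@(P[0,:2]-o),1e3*E@(P2[0,:2]-o))
# target outline corners via side: 
P=back(S,np.array([k(168,252),k(598,302),k(622,160)]),.003);print('side outline outer',1e3*(P[:,:2]-o)@E.T)
y=np.degrees(a)+90
c=o+E.T@[-.127,-.000];go(*c,.021,y)
c=o+E.T@[-.105,0];go(*c,.021,y)
"
```

```text
[ 0.5485  0.2182 -0.4053] in outline frame mm [-14.7262  -6.9083] dyaw -0.05032007286636708 maxres 0.8151154530461326
[ 0.5478  0.2191 -0.4024] in outline frame mm [-15.6645  -6.3581] dyaw -0.04741845624150898 maxres 0.7475386364498604
[82.821  22.6814] [ 80.5411 -46.5825]
side outline outer [[-116.2019  -50.2872]
 [ 108.4129  -50.8576]
 [ 109.5465   54.1203]]
move cm [-0.02 -0.34 14.78] turn -0.043 | t 11.03 [0.4488 0.2626 0.1688] [180.     0.01  67.17] F [-0.2 -0.4 -1.3] 0.026
move cm [ 0.08  1.86 14.78] turn -0.043 | t 11.03 [0.4488 0.2626 0.1688] [180.     0.01  67.17] F [-0.2 -0.4 -1.3] 0.026
```

The box lies about 14 mm short, 7 mm to the right, and rotated −0.05 rad. I'll descend behind its near end, square to the outline. Pushing with both fingers should slide it in and straighten it.

carry_out:
  translation:
    - [0, -0.9, 1]
    - [0, -0.9, 6]
    - [0, -0.9, 11]
    - [0, -0.9, 14.8]
    - [0, -0.9, 14.8]
  turn: [-0.043, -0.043, -0.043, -0.043, -0.043]
  gripper: [0.3, 0.3, 0.3, 0.3, 0.3]

```text
time_s: 11.65
tool_pos: [0.4373, 0.2649, 0.018]
tool_rot: [-179.7, 0.3, 69.7]
force: [-0.4, -0.6, 0.0]
grip_width: 0.0263
```

```bash
python3 -c "
from f3 import *
a=read_camera('side')[:,:,::-1];cv2.imwrite('pics/s12.png',cv2.resize(a[60:220,200:440],None,fx=3,fy=3))
cv2.imwrite('pics/w12.png',read_camera('wrist')[:,:,::-1])
c=o+E.T@[-.1045,-.003];go(*c,.021,np.degrees(a)+90)
"
```

```text
Traceback (most recent call last):
  File "mv.py", line 7, in go
    print('move cm',np.round(d,2),'turn',round(-np.radians(dy),3),'| t',round(o['time_s'],2),np.round(o['tool_pos'],4),np.round(o['tool_rot'],2),'F',np.round(o['force'],1),round(o['grip_width'],4))
                                         ~~~~~^^^^^^^^^^^^^^^^^^^
TypeError: type numpy.ndarray doesn't define __round__ method
```

View pics/s12.png

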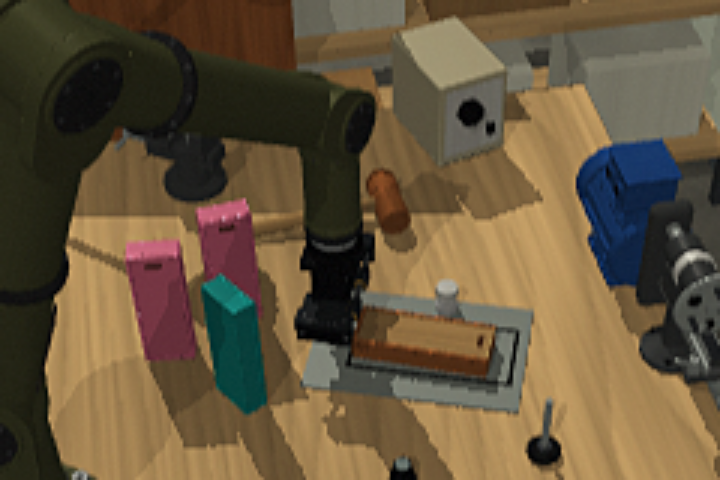

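View pics/w12.png

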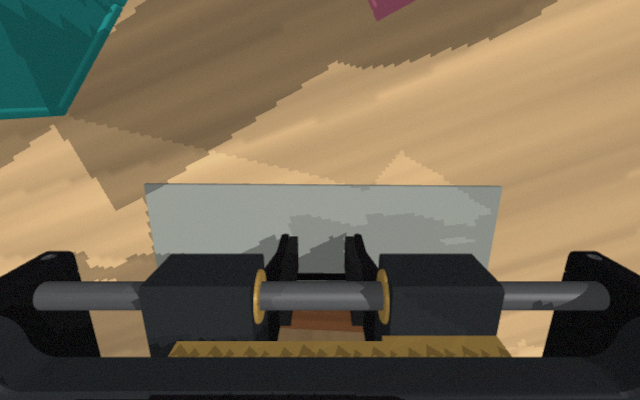

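```bash
python3 -c "
from f3 import *
c=o+E.T@[-.1045,-.003];go(*c,.021,float(np.degrees(a)+90))
"
```

```text
move cm [-0.4   2.83  0.05] turn 0.001 | t 11.75 [0.4405 0.2667 0.0215] [-179.99   -0.03   69.7 ] F [ 0.2 -0.1  0.8] 0.0263
```

carry_out:
  translation:
    - [-0.4, 0.8, 0]
    - [-0.4, 1.3, 0]
    - [-0.4, 1.7, 0]
    - [-0.4, 2.1, 0]
    - [-0.4, 2.5, 0]
  turn: [0, 0, 0, 0, 0]
  gripper: [0.3, 0.3, 0.3, 0.3, 0.3]

```text
time_s: 12.38
tool_pos: [0.4626, 0.2537, 0.0209]
tool_rot: [-180.0, 0.0, 69.6]
force: [-3.9, 1.1, 3.0]
grip_width: 0.0263
```

carry_out:
  translation:
    - [0, 0.2, 0]
    - [0, 0.3, 0]
    - [0, 0.3, 0]
  turn: [0, 0, 0]
  gripper: [0.3, 0.3, 0.3]

```text
time_s: 12.75
tool_pos: [0.4655, 0.2525, 0.0208]
tool_rot: [-180.0, 0.0, 69.6]
force: [-3.4, 1.1, 2.8]
grip_width: 0.0261
```

```bash
python3 -c "
from mv import *
a=read_camera('side')[:,:,::-1];cv2.imwrite('pics/s13.png',a)
cv2.imwrite('pics/s13c.png',cv2.resize(a[150:202,295:385],None,fx=8,fy=8,interpolation=cv2.INTER_CUBIC))
a=read_camera('top')[:,:,::-1];cv2.imwrite('pics/t13.png',a)
cv2.imwrite('pics/t13c.png',cv2.resize(a[115:225,200:310],None,fx=5,fy=5,interpolation=cv2.INTER_CUBIC))
"
```

```text
(no output)
```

View pics/s13c.png

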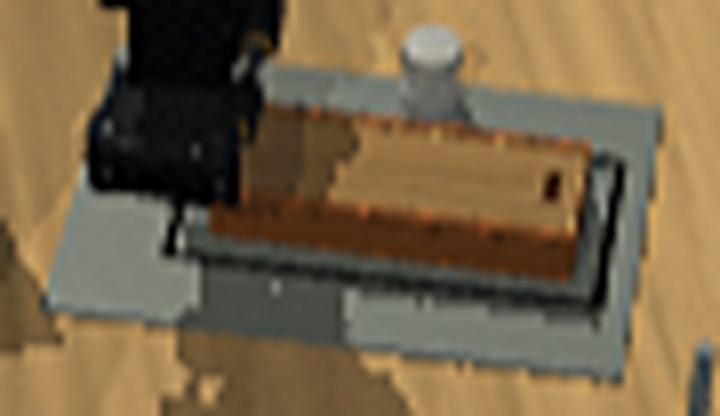

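View pics/t13c.png

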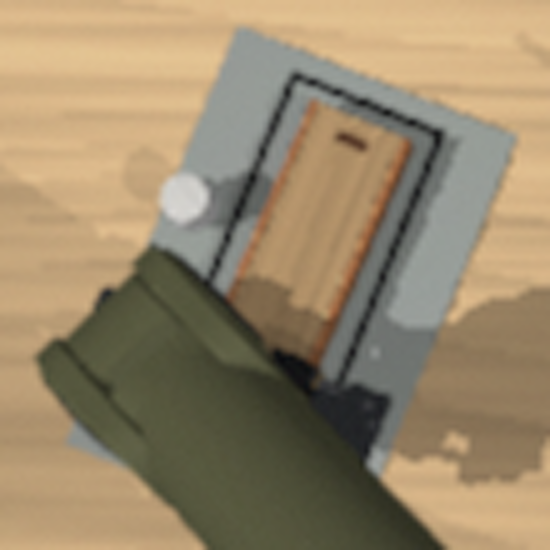

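The box now appears inside the outline, with gaps at the far and right lines. I'll back off, lift and check.

carry_out:
  translation:
    - [0, -1.5, 0]
    - [0, -2.5, -3]
    - [0, -2.5, -9]
    - [0, -2.5, -15]
    - [0, -2.5, -21]
  turn: [0, 0, 0, 0, 0]
  gripper: [0.3, 0.3, 0.3, 0.3, 0.3]

```text
time_s: 13.48
tool_pos: [0.4419, 0.261, 0.2327]
tool_rot: [179.9, 0.0, 69.6]
force: [0.9, 0.5, 0.4]
grip_width: 0.0258
```

carry_out:
  translation:
    - [-5, 0, -3]
    - [-11, 0, -3]
    - [-17, 0, -3]
    - [-23, 0, -3]
    - [-23, 0, -3]
  turn: [0, 0, 0, 0, 0]
  gripper: [0.3, 0.3, 0.3, 0.3, 0.3]

```text
time_s: 14.1
tool_pos: [0.3651, 0.0446, 0.261]
tool_rot: [180.0, 0.1, 69.3]
force: [-2.5, 0.0, 0.8]
grip_width: 0.0264
```

```bash
python3 -c "
from mv import *
a=read_camera('side')[:,:,::-1];cv2.imwrite('pics/s14.png',a)
cv2.imwrite('pics/s14c.png',cv2.resize(a[150:202,295:385],None,fx=8,fy=8,interpolation=cv2.INTER_CUBIC))
a=read_camera('top')[:,:,::-1];cv2.imwrite('pics/t14.png',a)
cv2.imwrite('pics/t14c.png',cv2.resize(a[115:225,200:310],None,fx=5,fy=5,interpolation=cv2.INTER_CUBIC))
go(.4,0,.2,60)
"
```

```text
move cm [-2.98  4.94  5.97] turn 0.165 | t 14.2 [0.3644 0.0452 0.2598] [-1.7984e+02  3.0000e-02  6.9430e+01] F [-0.1  1.  -0.5] 0.0259
```

View pics/s14c.png

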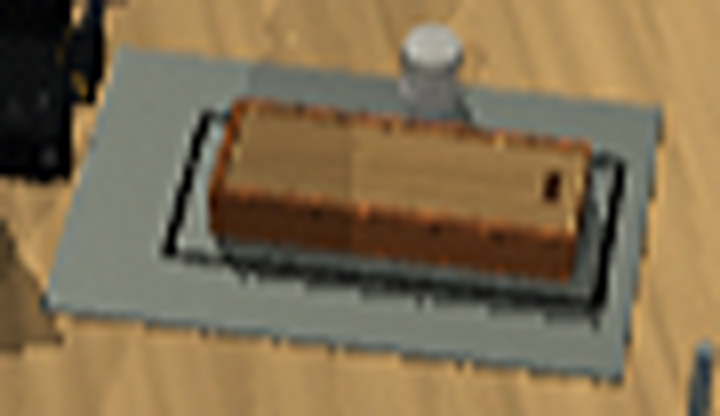

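View pics/t14c.png

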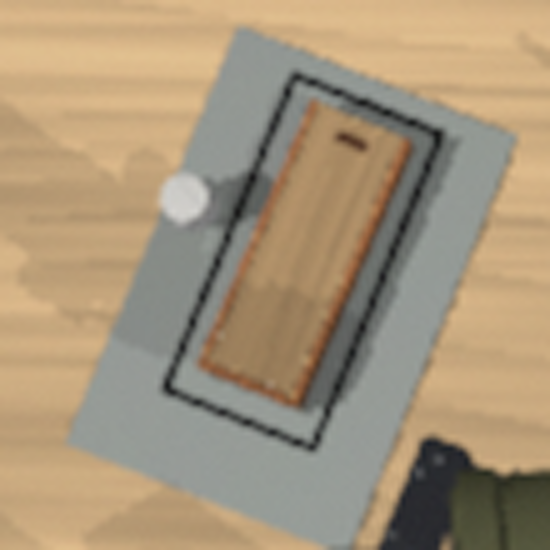

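View pics/t14.png

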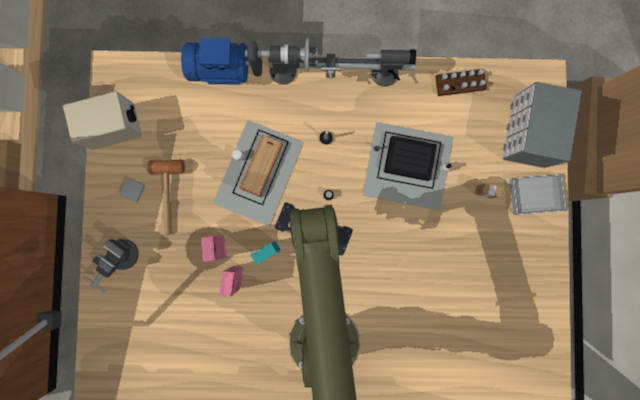

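View pics/s14.png

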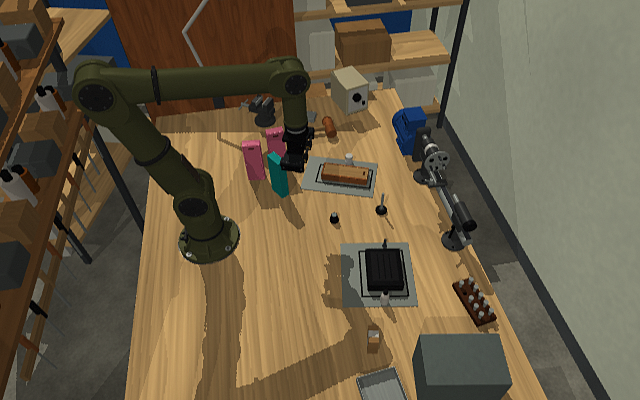

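Both cases lie flat, lid up, inside their outlines, and the bystanders stand where they were. I'll run one numeric check on both.

```bash
python3 -c "
from f3 import *
m=lambda *p:uncrop(p,200,115,5);k=lambda *p:uncrop(p,295,150,8)
fit({5:m(313,98),6:m(412,142),4:m(200,366),7:m(300,407)},{})
fit({5:m(313,98),6:m(412,142),4:m(200,366),7:m(300,407)},{4:k(235,98),5:k(592,143),6:k(577,233),7:k(212,190),3:k(212,232),2:k(572,278)})
n=lambda *p:uncrop(p,355,110,5)
P=back(T,np.array([n(178,130),n(410,170),n(378,353),n(147,310)]),.043)
o2=np.array([.598,-.271]);b=-.17;E2=np.array([[np.cos(b),np.sin(b)],[-np.sin(b),np.cos(b)]])
print('case corners mm (limits 75,90)',1e3*(P[:,:2]-o2)@E2.T)
d=cv2.absdiff(cv2.imread('pics/t14.png'),cv2.imread('pics/t6.png'))[115:215,360:500];print('case area change', (d.max(2)>60).sum())
"
```

```text
[ 0.5656  0.2141 -0.3726] in outline frame mm [ 2.7722 -4.8375] dyaw -0.01758988829979591 maxres 0.6929854926656276
[ 0.5645  0.2154 -0.3736] in outline frame mm [ 1.2842 -4.0094] dyaw -0.01860670958842714 maxres 0.8815251054161308
case corners mm (limits 75,90) [[ 58.671   79.8183]
 [ 61.2813 -72.3715]
 [-59.7983 -72.4687]
 [-60.4397  78.6502]]
case area change 1873
```

```bash
python3 -c "
from cell import sign_off
print(sign_off())"
```

```text
the job is handed in; nothing more can be done
None
```

I tipped both cases onto their mats with a light two-finger push, and each now lies flat, lid up, inside its outline. Both landed short, so I slid each one in with the fingertips. The job was handed in at about 14 s.

- **Collet case:** it landed about 19 mm short. After the slide it is within about 1 mm of the outline's centre along x and about 3 mm off sideways, leaving at least 10 mm to the line on every side.
- **File box:** it landed about 14 mm short and turned by 0.05 rad, and the slide moved it in and straightened it. It is now 1–3 mm past centre, 4–5 mm to the right and 0.02 rad off square, leaving about 8 mm or more to the line.
- **Everything else:** the bottle, jar, collet, the other bystanders and the look-alikes appear unmoved in the last top and side views. The gripper is clear of everything. Every tool force I read was under 6 N.

**Disagreements:**
- The side and top cameras disagreed by 3–4 mm on where the file outline lies. That is well inside the margins above.
- My picture-difference check around the collet case showed many changed pixels. I put that down to the arm and its shadow having moved, because the case itself looked unchanged in the views.

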